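# Set up the lampworking bench for the next piece

### The arm

A 7-joint arm with a two-finger parallel gripper is mounted at the origin on the work surface. World frame = base frame: x ahead of the robot, y to its left, z up, the work surface at z = 0. Lengths are in m, angles in rad, forces in N, time in s.
With the tool pointing down it reaches from about 0.4 to 0.85 m from the base axis. Payload 10.4 kg.
Tool frame: the origin (TCP) lies at the very end of the fingers, on their centre line; the grasp point (between the pads) lies manip.hold_point_z behind it (manip.hold_point_z is the distance from the TCP to the grasp point, in m); z points along the fingers, y is the direction in which the jaws open and shut (so a half turn about z gives the same grasp; the last joint's range is limited). The gripper opens to 85 mm and grips with 20 to 120 N. Pads are 22 mm wide; open, the fingers measure 114 mm over their backs; the gripper's body (76 mm by 85 mm) begins 54 mm behind the grasp point. The pads swing forward as they close: fully open they stand 13 mm farther back than shut.
Start: joints at [-1.306, 0.332, -0.065, 1.46, 0.022, 1.35, -0.088], TCP at [0.177, 0.599, 0.231] pointing down, gripper open.
Joint ranges: [-2.6, 2.6], [-0.5, 2.12], [-1.47, 1.34], [0.16, 2.42], [-1.27, 4.41], [0.06, 2.06], [-2.6, 2.6]. Speed limits (rad/s): [2.22, 2.22, 2.79, 2.79, 3.14, 3.14, 3.14].

### API

Orientations are given as a unit quaternion [x, y, z, w].
In Python, from workcell import manip gives the robot as it stands.
- The arm moves only by the tool jog_arm, never from a script. Its arguments are lists of equal length, an entry for each row: "translation": the shift along the world's x, y, z in mm, a list of three; "turn": the turn about the world's z in degrees. In form: {"translation": [[x, y, z], ...], "turn": [turn, ...]}. A call has 1 to 12 rows; each row is the pose to reach, as a shift and turn from the pose measured when the call began; what a row does not reach only later rows make up. A row lasts 1/12 s, in which the tool goes at most 41.7 mm and 7.16 degrees, less where a joint would pass 70% of its speed; a pose out of reach is approached as far as the arm can. A call with a gripper value outside its range is refused whole. "grip" is the finger opening in mm, from 0 to 85.4, set as the call begins (left out, the last holds). The fingers move at their own pace and stop on an object; "grip_force" is the grip in N (left out, the last holds). Time passes only in rows, so rows that repeat a pose let the fingers close. It gives the time, the measured TCP pose, the force and the opening at its end, in the units of the state.
- manip.get_obs(): the state, without advancing time (a new reading comes with each control period).
- manip.camera(name): name is "scene" or "top" or "wrist"; returns a dict with "frame" (480x640x3 uint8, red, green, blue), "mtx" (3x3 intrinsics, pixels), "pose" (4x4, takes a point from camera to world coordinates). Camera axes: x right, y down, z forward; pixel columns grow to the right and rows downward; lengths in m; the calibration is good to about 2 mm. The wrist camera is an equidistant fisheye: a pixel r from the principal point sees the ray r / f radians off the axis. A picture is of the moment at which its call begins. There is no depth.
- manip.hand_in(): hands the job in, once; it reports no verdict.
Trained networks look in a picture, given as the dict that the camera call returned (one of the last four; its "shot" number tells which), for a name from the list of things; names that differ only in an ending like _2 or _b are one class to them, and where a whole thing is asked for, a point or a joint stands for the part that bears it (a point fixed in the world has none). Each returns a list of dicts, best first, with "confidence" (0 to 1); they miss things now and then, are a little off and sometimes report something else, mostly with a low value. They report only what shows in the picture. A call takes as long as a camera call.
- manip.outline_of(picture, label): "mask" (480x640 bool, what is visible of it) and "extent" ([left, top, right, bottom] in pixels, round what is visible of it).
- manip.pinpoint(picture, label): "at" ([column, row] in pixels: a listed point, or the origin of a listed thing).
The state is a dict: "clock": time; "joint_pos": joint angles; "joint_velocities": joint speeds; "tau": joint torques, N m; "position": TCP position; "ee_rot": TCP orientation; "ft_force": force on the tool from outside, world axes, zero at the start; "torque": the same for the moment, N m; "grip_width": opening from 0.0 (shut) to 1.0 (fully open).
Only numpy, scipy, OpenCV 4.12 (cv2) and the standard library are available. Lean on these libraries where they do the work, as an engineer would, in place of code of your own. Each camera call takes 0.05 s, during which the arm holds its last target. There are 200 camera calls.

### The job

Set up the bench for the next piece of glass: lay the graphite slab in the middle of the white heat-proof tile, its long sides along the tile's long sides, and stand the squat round graphite mould in the middle of the slab's top. Stand the brass cone behind the tile (on the side away from the robot), opposite the middle of that long edge, and stand the square steel block mould beside the tile on the side where the burner is, opposite the middle of that short edge and squared up with it; leave a gap of about 20 mm between the tile and each of these two. All four end upright, and the tall graphite mould and the metal tin are bystanders: leave them where they are.

Things in the scene. Friction and masses are not known exactly. Their poses are not given: they have to be found in the camera images.
- tile: White flat ceramic tile fixed to the bench, 140 mm long, 100 mm wide, 8 mm thick. Origin: centre of its underside, on the bench. Its y axis runs along its long side (roughly to the robot's left), its x axis along its short side, roughly away from the robot; the far long edge is at x = +50 mm, the short edges at y = +70 and -70 mm. Turned at most 12 degrees.
- burner: Bench burner fixed to the bench: dark square foot 80 x 80 mm, 12 mm high, with a tilted brass barrel above it, 105 mm high in all. It stands to the left or to the right of the tile. Origin: centre of its underside.
- rodrest: Steel rest with glass rods lying on it, fixed to the bench on the opposite side of the tile from the burner: an obstacle, 110 x 70 mm, 50 mm high. Origin: centre of its underside.
- slab_center (a point): Loose dark graphite slab, 100 x 50 x 20 mm, 180 g or so, lying flat. Point: its centre, 10 mm above its underside. x along its 100 mm side, y along its 50 mm side, z up.
- mould_center (a point): Loose squat round graphite mould, a dark upright cylinder of diameter 46 mm and height 32 mm with an open hollow in its top, about 90 g. Point: on its axis, half-way up (16 mm above its underside). z up, its open end.
- cone_center (a point): Loose brass cone: an upright cylinder of diameter 40 mm from its underside up to 40 mm, then a cone tapering to a blunt tip at 70 mm; about 350 g. Grip it on the cylindrical lower part. Point: on its axis, half-way up the whole (35 mm above its underside). z up, towards the tip.
- block_center (a point): Loose square steel block mould, 44 x 44 mm and 55 mm high, with a round 26 mm bore in its top, about 400 g. Point: its centre, 27.5 mm above its underside. x and y square to its sides, z up, its bored end.
- tallmould_center (a point): Bystander, loose: tall round graphite mould, diameter 40 mm, height 66 mm, open hollow in its top. Point: on its axis, 33 mm above its underside. Not to be moved.
- tin_center (a point): Bystander, loose: round open metal tin, diameter 64 mm, height 60 mm. Point: on its axis, 30 mm above its underside. Not to be moved.

How it is judged:
By the outcome, as a careful person would: the job done as asked, in the order asked, and still so for the second after the job is handed in, with the robot touching nothing.
It also fails if it takes over 112 s, if anything falls off the work surface, if the arm or the gripper's body presses on something with over 40 N, if the wrist force passes 120 N, or if a joint passes its speed limit or range.

## Working session

There is one attempt and no reset: what is moved stays moved. The work goes in short steps, Python scripts to look and compute and a tool call to move; the robot and the scene stay as the last step left them, time stands still between calls to the robot, and variables do not carry over. Pictures are saved under pics/ and viewed, about 12 in all and at most 16, crops included, and the job is handed in when it is done.

Besides the shell and the picture viewer there is one more tool, called by a JSON object that holds its "name" and its "arguments". jog_arm: Moves the arm, as the interface text tells. Its arguments: {"type":"object","properties":{"translation":{"type":"array"},"turn":{"type":"array"},"grip":{"type":"number"},"grip_force":{"type":"number"}},"required":["translation","turn"]}

```bash
mkdir -p pics; cat > h.py <<'E'
import numpy as np, cv2
from workcell import manip
def save(c,n): cv2.imwrite('pics/'+n+'.png',c['frame'][:,:,::-1])
def ray(c,px):
    K,T=np.array(c['mtx']),np.array(c['pose'])
    d=np.linalg.inv(K)@[px[0],px[1],1.]
    if c.get('fish'):
        x,y=(px[0]-K[0,2])/K[0,0],(px[1]-K[1,2])/K[1,1]; r=np.hypot(x,y)
        d=np.array([x*np.sinc(r/np.pi),y*np.sinc(r/np.pi),np.cos(r)]) if r==0 else np.array([x/r*np.sin(r),y/r*np.sin(r),np.cos(r)])
    return T[:3,3],T[:3,:3]@d
def atz(c,px,z):
    o,d=ray(c,px); return o+d*(z-o[2])/d[2]
def proj(c,P):
    K,T=np.array(c['mtx']),np.array(c['pose']); p=T[:3,:3].T@(np.asarray(P,float)-T[:3,3])
    if c.get('fish'):
        r=np.hypot(p[0],p[1]);t=np.arctan2(r,p[2]);u=p[:2]/max(r,1e-9)*t
        return K[:2,:2]@u+K[:2,2]
    q=K@p; return q[:2]/q[2]
def cam(n):
    c=manip.camera(n)
    c['fish']= n=='wrist'
    return c
E
python3 - <<'E'
from h import *
o=manip.get_obs();print(o['clock'],o['position'],o['ee_rot'],manip.hold_point_z)
Z=dict(tile=0,burner=0,rodrest=0,slab_center=.01,mould_center=.016,cone_center=.035,block_center=.0275,tallmould_center=.033,tin_center=.03)
for n in('top','scene'):
    c=cam(n);save(c,n+'0');print(n,c['pose'][:3,3].round(3))
    for l,z in Z.items():
        for r in manip.pinpoint(c,l)[:2]: print(l,np.round(r['at'],1),round(r['confidence'],2),atz(c,r['at'],z).round(4))
    if n=='top':
        for l in('tile','slab_center','block_center','burner','rodrest'):
            for r in manip.outline_of(c,l)[:1]:
                m=r['mask'].astype(np.uint8); ps=np.argwhere(m)[:,::-1]
                zz=dict(tile=.008,slab_center=.02,block_center=.055,burner=.012,rodrest=.05)[l]
                W=np.array([atz(c,p,zz)[:2] for p in ps]).astype(np.float32)*1000
                print(l,round(r['confidence'],2),cv2.minAreaRect(W))
E
```

```text
0.0 [0.17729559 0.5989528  0.23050221] [ 1.43384002e-01  9.89666876e-01 -7.06127946e-04 -5.65331299e-05] 0.0187
top [0.406 0.02  1.114]
tile [318.4 238.5] 0.7 [ 0.5723 -0.0137  0.    ]
burner [435.3 271.6] 0.81 [ 0.4997 -0.2665  0.    ]
rodrest [187.7 280.9] 0.71 [0.4813 0.2647 0.    ]
rodrest [363.6 301.1] 0.71 [ 0.4369 -0.1097  0.    ]
slab_center [113.5 263.6] 0.68 [0.5176 0.4183 0.01  ]
mould_center [242.7 300.8] 0.91 [0.4382 0.1459 0.016 ]
cone_center [365.1 303.1] 0.9 [ 0.4318 -0.1087  0.035 ]
block_center [428.7 205.5] 0.85 [ 0.6396 -0.2499  0.0275]
tallmould_center [192.8 204.7] 0.84 [0.6393 0.251  0.033 ]
tin_center [511.4 250.7] 0.92 [ 0.5414 -0.4235  0.03  ]
tile 0.65 ((572.5906982421875, -9.710983276367188), (141.10426330566406, 100.52303314208984), 84.39665985107422)
slab_center 0.75 ((513.3815307617188, 413.9443359375), (103.50556182861328, 56.65495681762695), 14.542618751525879)
block_center 0.65 ((635.612548828125, -234.62086486816406), (47.64945983886719, 61.392250061035156), 32.2978515625)
burner 0.57 ((501.83953857421875, -272.4045104980469), (81.43612670898438, 90.83445739746094), 4.055360794067383)
rodrest 0.79 ((485.6701965332031, 253.98529052734375), (107.24739074707031, 73.05919647216797), 3.7268362045288086)
scene [ 1.115 -0.638  0.664]
tile [327.7 271.9] 0.56 [ 0.5685 -0.0074  0.    ]
burner [218.9 318.6] 0.8 [ 0.5038 -0.2754  0.    ]
rodrest [369.4 214.6] 0.79 [0.4845 0.266  0.    ]
mould_center [329.4 219.9] 0.83 [0.4361 0.1497 0.016 ]
mould_center [167.4 358.9] 0.59 [ 0.5326 -0.4121  0.016 ]
cone_center [257.5 257.7] 0.74 [ 0.4412 -0.1106  0.035 ]
block_center [273.4 335.3] 0.71 [ 0.6423 -0.2482  0.0275]
block_center [328.2 221.4] 0.24 [0.4507 0.1279 0.0275]
tallmould_center [419.1 226.8] 0.79 [0.6471 0.2583 0.033 ]
tin_center [167.1 360.2] 0.8 [ 0.5474 -0.419   0.03  ]
tin_center [328.7 273.6] 0.74 [ 0.5989 -0.039   0.03  ]
```

View pics/top0.png

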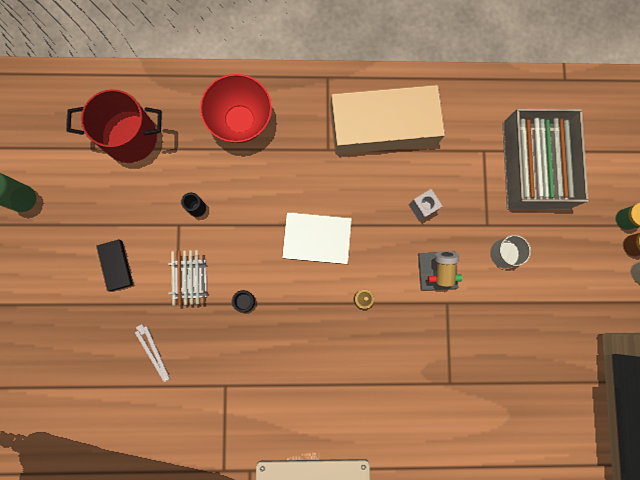

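View pics/scene0.png

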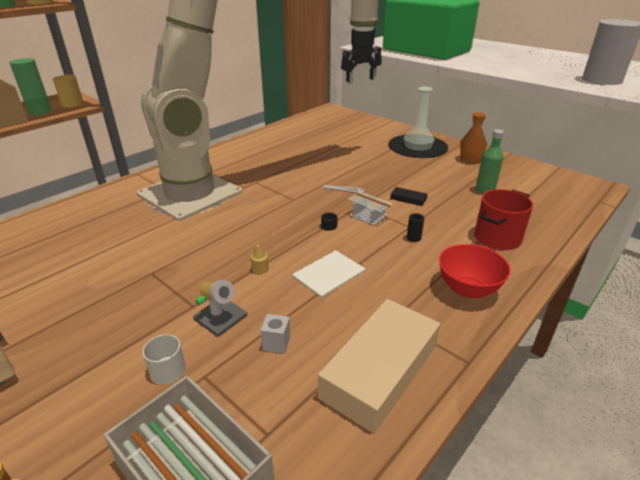

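The views agree: tile at about (573, -10) mm turned -5.6°, burner on the right (-y), rodrest on the left. I'll look at the tile from close by with the wrist camera, then go to the slab.

{"name": "jog_arm", "arguments": {"translation": [[33,-51,6],[66,-102,12],[98,-152,18],[131,-203,24],[164,-254,30],[197,-305,36],[229,-355,40],[262,-406,40],[295,-457,40],[328,-508,40],[360,-558,40],[380,-590,40]], "turn": [-7,-14,-20,-27,-34,-40,-47,-53,-60,-66,-73,-79]}}

```text
clock: 2.25
position: [0.4483, 0.1785, 0.2677]
ee_rot: [0.742, 0.67, 0.001, -0.0]
ft_force: [1.0, -0.2, -0.3]
grip_width: 0.998
```

{"name": "jog_arm", "arguments": {"translation": [[0,0,0],[0,0,0]], "turn": [0,0]}}

```text
clock: 2.42
position: [0.4496, 0.176, 0.268]
ee_rot: [0.744, 0.668, 0.001, 0.0]
ft_force: [-0.1, 0.3, 0.4]
grip_width: 1.001
```

```bash
cat >> h.py <<'E'
def rect(c,l,z,i=0):
    r=manip.outline_of(c,l)
    if not r: return None
    cn=max(cv2.findContours(r[i]['mask'].astype(np.uint8),cv2.RETR_EXTERNAL,cv2.CHAIN_APPROX_NONE)[0],key=len)[:,0]
    W=np.array([atz(c,p,z)[:2] for p in cn],np.float32)*1000
    return round(r[i]['confidence'],2),[np.round(v,1) for v in cv2.minAreaRect(W)]
def pts(c,Z):
    for l,z in Z.items():
        for r in manip.pinpoint(c,l)[:2]: print(l,np.round(r['at'],1),round(r['confidence'],2),(1000*atz(c,r['at'],z)).round(1))
Z=dict(tile=0,burner=0,slab_center=.01,mould_center=.016,cone_center=.035,block_center=.0275,tallmould_center=.033,tin_center=.03)
E
python3 - <<'E'
from h import *
o=manip.get_obs();print(o['clock'],o['position'],o['ee_rot'],o['joint_pos'])
c=cam('wrist');save(c,'w1');print(c['pose'].round(3),c['mtx'])
print(rect(c,'tile',.008),rect(c,'block_center',.055));pts(c,Z)
E
```

```text
2.4167 [0.44955372 0.17603028 0.26804784] [7.44127249e-01 6.68037146e-01 1.00400991e-03 3.98729836e-05] [-0.85067615 -0.02137205  0.38057141  1.78646848  0.00764531  1.37301268
 -0.57933037]
[[ 0.994 -0.103 -0.028  0.457]
 [-0.106 -0.953 -0.284  0.248]
 [ 0.002  0.285 -0.958  0.411]
 [ 0.     0.     0.     1.   ]] [[371.64829954   0.         309.54877318]
 [  0.         371.64829954 243.21709923]
 [  0.           0.           1.        ]]
(0.58, [array([574.5,  -9. ]), array([142.8, 102.3]), np.float64(84.3)]) (0.59, [array([ 652.1, -227.4]), array([22.1, 60.3]), np.float64(24.5)])
tile [420.3 330.4] 0.66 [576.7  -8.    0. ]
mould_center [300.1 232.1] 0.56 [436.6 144.5  16. ]
cone_center [324.7 414.4] 0.62 [ 440.9 -103.1   35. ]
block_center [456.8 453.4] 0.64 [ 644.8 -243.7   27.5]
tallmould_center [479.9 122.8] 0.71 [642.5 250.4  33. ]
```

View pics/w1.png

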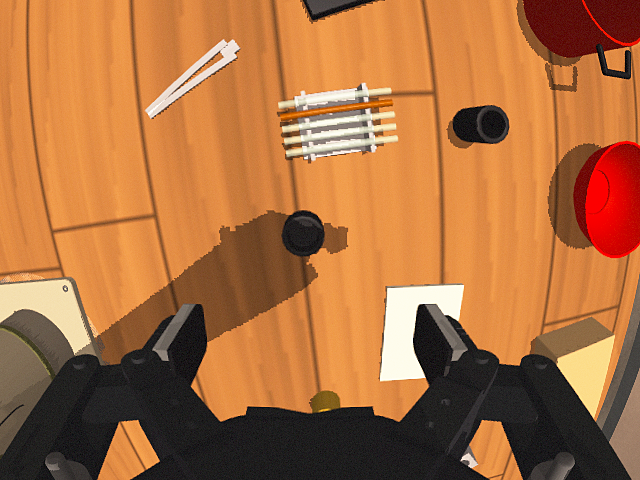

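Tile agrees with the top view (573, -9, -5.65°). The wrist picture shows the squat mould at (303,232), tile at (422,333), and the slab just at the top edge. On to the slab.

{"name": "jog_arm", "arguments": {"translation": [[6,21,-4],[12,42,-8],[17,63,-12],[23,84,-16],[29,105,-20],[34,126,-24],[40,147,-28],[46,168,-32],[51,189,-36],[57,210,-40],[63,230,-44],[65,239,-48]], "turn": [7,14,21,28,35,42,49,56,63,70,77,84]}}

```text
clock: 3.97
position: [0.5127, 0.4207, 0.2186]
ee_rot: [0.099, 0.995, 0.001, -0.001]
ft_force: [0.6, 0.1, -0.6]
grip_width: 0.997
```

{"name": "jog_arm", "arguments": {"translation": [[0,0,-10],[0,0,-20],[0,0,-20],[0,0,-20],[0,0,-20],[0,0,-20]], "turn": [7,14,21,26,26,26]}}

```text
clock: 4.47
position: [0.5127, 0.4207, 0.1985]
ee_rot: [-0.126, 0.992, 0.0, -0.001]
ft_force: [0.6, -0.2, -0.1]
grip_width: 1.002
```

```bash
cat >> h.py <<'E'
def st():
    o=manip.get_obs();q=o['ee_rot'];print('t',o['clock'],'pos',(1000*o['position']).round(1),'jaw',round(np.degrees(np.arctan2(q[1]**2-q[0]**2,2*q[0]*q[1])),1),'q7',o['joint_pos'][6].round(2),'F',np.round(o['ft_force'],1),'g',(85.4*o['grip_width']).round(1) if np.ndim(o['grip_width'])==0 else o['grip_width'])
E
python3 - <<'E'
from h import *
st();c=cam('wrist');save(c,'w2')
print(rect(c,'slab_center',.02),rect(c,'slab_center',.0));pts(c,Z)
c=cam('top');print(rect(c,'slab_center',.02),rect(c,'slab_center',.01));save(c,'t2')
E
```

```text
Traceback (most recent call last):
  File "h.py", line 34, in st
    o=manip.get_obs();q=o['ee_rot'];print('t',o['clock'],'pos',(1000*o['position']).round(1),'jaw',round(np.degrees(np.arctan2(q[1]**2-q[0]**2,2*q[0]*q[1])),1),'q7',o['joint_pos'][6].round(2),'F',np.round(o['ft_force'],1),'g',(85.4*o['grip_width']).round(1) if np.ndim(o['grip_width'])==0 else o['grip_width'])
                                                                                                                                                                                                                                  ^^^^^^^^^^^^^^^^^^^^^^^^^^^^
AttributeError: 'float' object has no attribute 'round'
```

```bash
sed -i "s/(85.4\*o\['grip_width'\]).round(1) if.*/np.round(85.4*np.array(o['grip_width']),1))/" h.py
python3 - <<'E'
from h import *
st();c=cam('wrist');save(c,'w2')
print(rect(c,'slab_center',.02),rect(c,'slab_center',.0));pts(c,Z)
c=cam('top');print(rect(c,'slab_center',.02),rect(c,'slab_center',.01))
E
```

```text
t 4.4667 pos [512.7 420.7 198.5] jaw 104.5 q7 1.1 F [ 0.6 -0.2 -0.1] g 85.6
(0.73, [array([515.9, 415. ]), array([101.5,  50.9]), np.float64(16.5)]) (0.73, [array([520.4, 415.8]), array([107.8,  54.1]), np.float64(16.5)])
slab_center [303.6 217.2] 0.68 [515.3 415.3  10. ]
mould_center [58.8 86.6] 0.71 [440.3 139.7  16. ]
cone_center [155.  147.2] 0.39 [480.6 273.8  35. ]
tallmould_center [115.1 301.8] 0.9 [641.3 249.3  33. ]
tin_center [62.1 87.4] 0.73 [440.8 155.5  30. ]
(0.95, [array([513.1, 414.6]), array([103.4,  58.8]), np.float64(15.2)]) (0.95, [array([514.1, 418.2]), array([104.4,  59.4]), np.float64(15.2)])
```

View pics/w2.png

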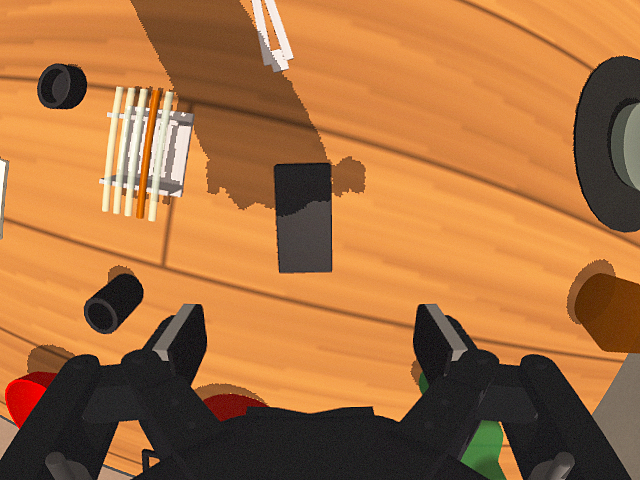

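Wrist view: slab visible whole at (303,217), measured 101.5x51 mm, centre (516,415), long axis 16.5°. Descend and grip.

{"name": "jog_arm", "arguments": {"translation": [[3,-5,-25],[3,-5,-55],[3,-5,-85],[3,-5,-115],[3,-5,-140],[3,-5,-160],[3,-5,-175],[3,-5,-185],[3,-5,-192],[3,-5,-197],[3,-5,-197],[3,-5,-197]], "turn": [1,2,2,2,2,2,2,2,2,2,2,2]}}

```text
clock: 6.17
position: [0.5161, 0.416, 0.0023]
ee_rot: [-0.145, 0.989, 0.001, -0.001]
ft_force: [-0.6, 0.1, 0.0]
grip_width: 0.999
```

{"name": "jog_arm", "arguments": {"translation": [[0,0,0],[0,0,0],[0,0,0],[0,0,0],[0,0,0],[0,0,0],[0,0,0],[0,0,0]], "turn": [0,0,0,0,0,0,0,0], "grip": 40, "grip_force": 50}}

```text
clock: 6.83
position: [0.5165, 0.4165, 0.0033]
ee_rot: [-0.145, 0.989, 0.001, -0.0]
ft_force: [-0.4, -0.7, 5.8]
grip_width: 0.572
```

{"name": "jog_arm", "arguments": {"translation": [[0,0,10],[0,0,30],[0,0,60],[0,0,90],[2,-15,115],[5,-35,120],[9,-60,120],[13,-90,120],[17,-120,120],[21,-150,120],[25,-180,120],[29,-210,120]], "turn": [0,0,0,-3,-9,-15,-21,-27,-33,-39,-45,-51]}}

```text
clock: 7.83
position: [0.5453, 0.2049, 0.1238]
ee_rot: [0.298, 0.955, 0.001, 0.0]
ft_force: [0.3, 0.6, -1.4]
grip_width: 0.573
```

{"name": "jog_arm", "arguments": {"translation": [[3,-25,0],[6,-50,0],[9,-75,0],[12,-100,0],[15,-125,0],[18,-150,0],[21,-170,0],[24,-190,0],[26,-205,0],[28,-215,0],[28,-215,0],[28,-215,0]], "turn": [-6,-12,-18,-24,-30,-36,-42,-48,-54,-60,-61,-61]}}

```text
clock: 8.83
position: [0.5731, -0.01, 0.124]
ee_rot: [0.741, 0.672, 0.001, 0.001]
ft_force: [-0.1, 1.2, -1.4]
grip_width: 0.573
```

```bash
python3 - <<'E'
from h import *
st();c=cam('wrist');save(c,'w3')
z=manip.get_obs()['position'][2]
print(rect(c,'slab_center',.017+z),rect(c,'tile',.008));pts(c,dict(tile=0,slab_center=z+.007,mould_center=.016))
E
```

```text
t 8.8333 pos [573.1 -10.  124. ] jaw -5.6 q7 0.01 F [-0.1  1.2 -1.4] g 49.0
(0.59, [array([573.9,  -5.6]), array([96.8, 49.4]), np.float64(84.0)]) (0.74, [array([579.1,  37.7]), array([ 42.6, 101. ]), np.float64(84.8)])
slab_center [307.7 314.7] 0.65 [572.8  -9.  130.9]
mould_center [103.8  58. ] 0.71 [436.6 143.4  16. ]
```

View pics/w3.png

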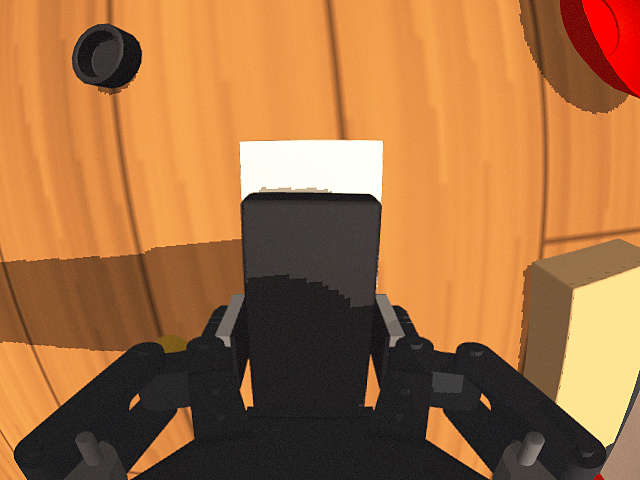

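Picture: slab held squarely, its far end at row 195 over the tile, whose near-camera edge is at row 140 (cols 240–382), slab centred across it. Lower and release.

{"name": "jog_arm", "arguments": {"translation": [[0,0,-20],[0,0,-45],[0,0,-70],[0,0,-85],[1,0,-95],[1,0,-102],[1,0,-107],[1,0,-110],[1,0,-112],[1,0,-113],[1,0,-113]], "turn": [0,0,0,0,0,0,0,0,0,0,0]}}

```text
clock: 10.05
position: [0.5746, -0.0092, 0.0114]
ee_rot: [0.74, 0.673, 0.001, 0.001]
ft_force: [-0.3, -0.5, -2.4]
grip_width: 0.572
```

```bash
python3 - <<'E'
from h import *
st()
E
```

```text
t 10.05 pos [574.6  -9.2  11.4] jaw -5.5 q7 0.08 F [-0.3 -0.5 -2.4] g 48.8
```

{"name": "jog_arm", "arguments": {"translation": [[-1,0,-1],[-1,0,-1],[-1,0,-1]], "turn": [0,0,0]}}

```text
clock: 10.3
position: [0.5746, -0.0092, 0.0113]
ee_rot: [0.74, 0.672, 0.002, 0.001]
ft_force: [0.4, -0.3, 7.0]
grip_width: 0.573
```

{"name": "jog_arm", "arguments": {"translation": [[0,0,0],[0,0,0],[0,0,0],[0,0,0],[0,0,15],[0,0,40],[0,0,70],[-5,10,100],[-15,25,125],[-30,45,145],[-50,70,160],[-70,95,170]], "turn": [0,0,0,0,0,0,0,0,0,0,0,0], "grip": 75}}

```text
clock: 11.3
position: [0.5044, 0.0863, 0.1829]
ee_rot: [0.741, 0.672, 0.003, 0.002]
ft_force: [0.4, 1.3, -0.4]
grip_width: 0.881
```

{"name": "jog_arm", "arguments": {"translation": [[-20,20,0],[-40,40,0],[-60,58,0],[-60,58,0],[-60,58,0]], "turn": [0,0,0,0,0]}}

```text
clock: 11.72
position: [0.4435, 0.1453, 0.1829]
ee_rot: [0.74, 0.673, 0.003, 0.002]
ft_force: [0.6, -1.2, -0.0]
grip_width: 0.879
```

```bash
python3 - <<'E'
from h import *
st();c=cam('wrist');save(c,'w4')
print('slab',rect(c,'slab_center',.028),rect(c,'tile',.008),'mould',rect(c,'mould_center',.032));pts(c,dict(tile=0,slab_center=.018,mould_center=.016))
c=cam('top');print('slab',rect(c,'slab_center',.028),rect(c,'tile',.008),'mould',rect(c,'mould_center',.032));save(c,'t4')
pts(c,dict(tile=0,slab_center=.018,mould_center=.016))
c=cam('scene');pts(c,dict(tile=0,slab_center=.018,mould_center=.016))
E
```

```text
t 11.7167 pos [443.5 145.3 182.9] jaw -5.4 q7 -0.51 F [ 0.6 -1.2 -0. ] g 75.1
slab (0.59, [array([587.,  34.]), array([32. , 63.6]), np.float64(34.5)]) (0.85, [array([596.7,  40.9]), array([ 66.3, 131. ]), np.float64(46.4)]) mould (0.65, [array([439.3, 146.7]), array([49.5, 45. ]), np.float64(85.5)])
mould_center [302.3 226.1] 0.92 [438.4 141.1  16. ]
slab (0.88, [array([571.9,  -7.5]), array([98.4, 55.5]), np.float64(85.8)]) (0.56, [array([572.5,  -9.1]), array([139.7, 100.2]), np.float64(84.7)]) mould None
tile [317.7 238. ] 0.92 [573.4 -12.2   0. ]
slab_center [314.7 234.6] 0.89 [578.   -5.3  18. ]
mould_center [242.4 299.3] 0.51 [441.4 146.6  16. ]
tile [327.5 274.2] 0.83 [573.8 -14.2   0. ]
slab_center [328.7 269.9] 0.62 [580.1 -17.4  18. ]
mould_center [330.  220.7] 0.77 [440.  147.7  16. ]
```

View pics/w4.png

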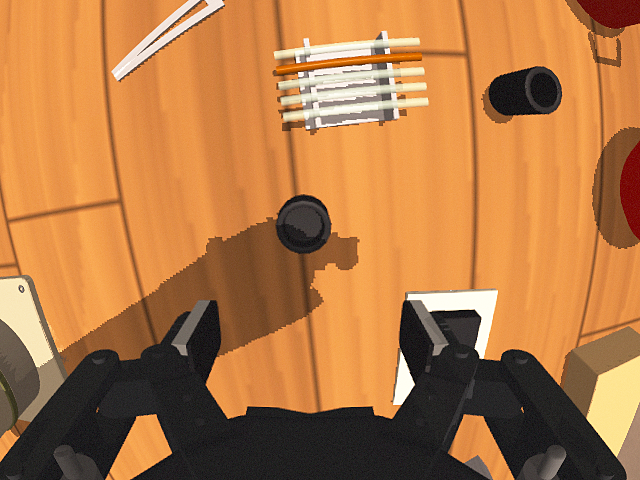

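Slab sits on the tile near the middle. The squat mould is at (303,224) in the picture, about (438.5,145); descend on it.

{"name": "jog_arm", "arguments": {"translation": [[-5,0,-25],[-5,0,-55],[-5,0,-85],[-5,0,-115],[-5,0,-135],[-5,0,-150],[-5,0,-162],[-5,0,-170],[-5,0,-176],[-5,0,-180],[-5,0,-180],[-5,0,-180]], "turn": [0,0,0,0,0,0,0,0,0,0,0,0]}}

```text
clock: 13.62
position: [0.4396, 0.1444, 0.0032]
ee_rot: [0.741, 0.672, 0.003, 0.002]
ft_force: [-0.1, 0.2, 0.2]
grip_width: 0.874
```

{"name": "jog_arm", "arguments": {"translation": [[0,0,0],[0,0,0],[0,0,0],[0,0,0],[0,0,0],[0,0,0],[0,0,0]], "turn": [0,0,0,0,0,0,0], "grip": 35, "grip_force": 40}}

```text
clock: 14.2
position: [0.4401, 0.1447, 0.004]
ee_rot: [0.741, 0.672, 0.004, 0.002]
ft_force: [-1.2, -1.5, 7.9]
grip_width: 0.526
```

{"name": "jog_arm", "arguments": {"translation": [[0,0,10],[0,0,30],[0,0,60],[0,0,90],[5,-5,110],[12,-15,120],[24,-30,120],[38,-46,120],[52,-62,120],[66,-78,120],[80,-94,120],[94,-110,120]], "turn": [0,0,0,0,0,0,0,0,0,0,0,0]}}

```text
clock: 15.2
position: [0.5345, 0.0329, 0.1238]
ee_rot: [0.741, 0.672, 0.003, 0.002]
ft_force: [0.1, 0.5, -1.3]
grip_width: 0.524
```

```bash
python3 - <<'E'
from h import *
st();c=cam('wrist');save(c,'w5');z=manip.get_obs()['position'][2]
print('slab',rect(c,'slab_center',.028),rect(c,'tile',.008),'mould',rect(c,'mould_center',.029+z));pts(c,dict(tile=0,slab_center=.018,mould_center=z+.013))
c=cam('top');m=manip.outline_of(c,'slab_center')
print('slab',rect(c,'slab_center',.028),rect(c,'tile',.008))
a=(c['frame'][150:330,220:420,::-1]);cv2.imwrite('pics/t5.png',cv2.resize(a,None,fx=4,fy=3.3))
E
```

```text
t 15.2 pos [534.5  32.9 123.8] jaw -5.6 q7 -0.11 F [ 0.1  0.5 -1.3] g 44.8
slab (0.77, [array([576.2,  12.9]), array([64.3, 51.6]), np.float64(83.4)]) (0.56, [array([576.8,   1.2]), array([119.6, 100.1]), np.float64(85.3)]) mould None
slab_center [366.9 288.1] 0.61 [574.2  -7.5  18. ]
mould_center [304.9 324.2] 0.87 [533.   33.  137.1]
slab (0.66, [array([567.1, -50.1]), array([17. , 51.3]), np.float64(89.5)]) (0.8, [array([568. , -63.3]), array([36.8, 95.8]), np.float64(89.5)])
```

View pics/w5.png

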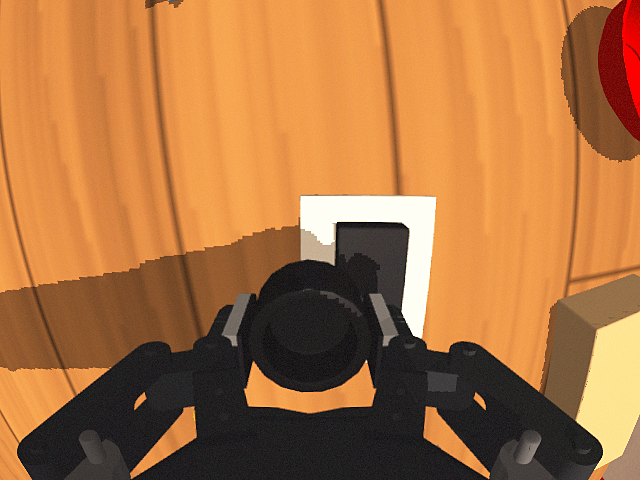

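Mould held upright; the tile's far corners show at (301,196),(436,197), slab's top-face corners at about (336,228),(408,228). A quick check of slab-on-tile margins.

```bash
python3 - <<'E'
from h import *
c=cam('wrist')
a=c['frame'][180:340,290:450,::-1];cv2.imwrite('pics/w5b.png',cv2.resize(a,None,fx=3.75,fy=3.75,interpolation=cv2.INTER_NEAREST))
for p,z in(((301,196),.008),((436,197),.008),((336,222),.008),((336,228),.028),((408,228),.028),((404,300),.028),((426,300),.008)): print(p,(atz(c,p,z)*1000).round(1))
T=np.array([573.3,-9.3]);t=np.radians(-5.5);X=np.array([np.cos(t),np.sin(t)]);Y=np.array([-X[1],X[0]])
for s in(1,-1): print('expected tile cn',proj(c,[*(T+s*50*X+70*Y)/1000,.008]).round(1),'slab cn',proj(c,[*(T+s*25*X+50*Y)/1000,.028]).round(1))
E
```

```text
(301, 196) [532.1  65.4   8. ]
(436, 197) [630.7  56.5   8. ]
(336, 222) [555.2  44.3   8. ]
(336, 228) [553.7  45.   28. ]
(408, 228) [602.9  40.4  28. ]
(404, 300) [599.5 -13.4  28. ]
(426, 300) [622.8 -25.8   8. ]
expected tile cn [434.9 198.3] slab cn [408.1 231.3]
expected tile cn [298.5 196.6] slab cn [335.5 231.1]
```

View pics/w5b.png

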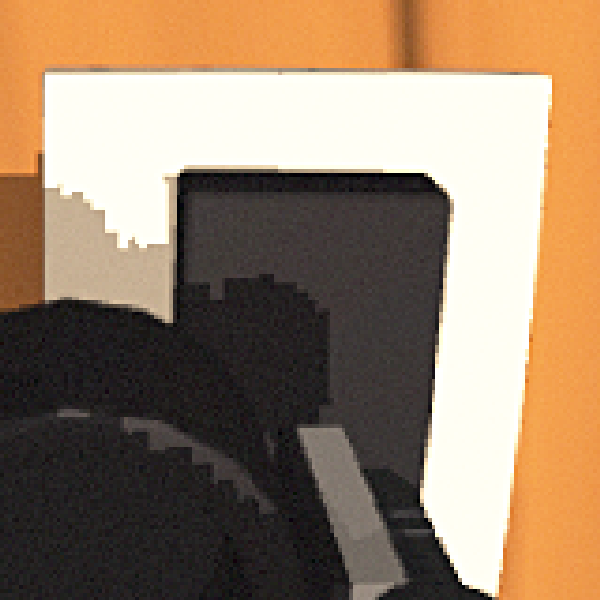

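Slab is centred on the tile within ~1.5 mm. Place the mould at (575,-10).

{"name": "jog_arm", "arguments": {"translation": [[12,-13,0],[26,-28,0],[36,-38,-10],[40,-43,-25],[40,-43,-45],[40,-43,-62],[40,-43,-74],[40,-43,-82],[40,-43,-87],[40,-43,-90],[40,-43,-91],[40,-43,-91]], "turn": [0,0,0,0,0,0,0,0,0,0,0,0]}}

```text
clock: 16.8
position: [0.5743, -0.0079, 0.0336]
ee_rot: [0.74, 0.672, 0.004, 0.002]
ft_force: [-0.2, -0.1, -1.2]
grip_width: 0.524
```

{"name": "jog_arm", "arguments": {"translation": [[0,0,-1],[0,0,-1],[0,0,-1]], "turn": [0,0,0]}}

```text
clock: 17.05
position: [0.5745, -0.0078, 0.033]
ee_rot: [0.74, 0.672, 0.004, 0.002]
ft_force: [0.6, 0.0, -0.2]
grip_width: 0.519
```

{"name": "jog_arm", "arguments": {"translation": [[0,0,2],[0,-2,2],[0,-4,2],[0,-4,0],[0,-4,-1],[0,-4,-1.5],[0,-4,-1.5]], "turn": [0,0,0,0,0,0,0]}}

```text
clock: 17.63
position: [0.5746, -0.0121, 0.0321]
ee_rot: [0.74, 0.672, 0.005, 0.002]
ft_force: [-3.3, -1.0, 10.5]
grip_width: 0.52
```

{"name": "jog_arm", "arguments": {"translation": [[0,0,2],[0,1,2],[0,2,2],[0,2,2],[0,2,1],[0,2,0],[0,2,0]], "turn": [0,0,0,0,0,0,0]}}

```text
clock: 18.22
position: [0.5746, -0.01, 0.0322]
ee_rot: [0.74, 0.672, 0.005, 0.002]
ft_force: [-0.9, 0.8, 3.0]
grip_width: 0.526
```

{"name": "jog_arm", "arguments": {"translation": [[0,0,0],[0,0,0],[0,0,0],[0,0,0],[0,0,15],[0,0,40],[0,0,70],[0,0,100],[-10,-5,125],[-22,-15,140],[-36,-25,150],[-50,-35,150]], "turn": [0,0,0,0,0,0,0,0,7,14,21,28], "grip": 75}}

```text
clock: 19.22
position: [0.5252, -0.0456, 0.1845]
ee_rot: [0.553, 0.833, 0.006, 0.002]
ft_force: [-0.9, -0.2, 0.2]
grip_width: 0.875
```

{"name": "jog_arm", "arguments": {"translation": [[-14,-9,0],[-28,-18,0],[-42,-30,0],[-56,-42,0],[-70,-55,0],[-80,-62,0],[-87,-66,0],[-87,-66,0],[-87,-66,0],[-87,-66,0],[-87,-66,0]], "turn": [7,14,21,28,35,42,49,56,62,62,62]}}

```text
clock: 20.13
position: [0.4382, -0.1116, 0.1845]
ee_rot: [0.047, 0.999, 0.006, -0.001]
ft_force: [0.2, -0.4, 0.2]
grip_width: 0.879
```

```bash
python3 - <<'E'
from h import *
st();c=cam('wrist');save(c,'w6')
print('cone',rect(c,'cone_center',.040));pts(c,Z)
c=cam('top');print('slab',rect(c,'slab_center',.028),rect(c,'tile',.008));pts(c,dict(mould_center=.044,cone_center=.035))
E
```

```text
t 20.1333 pos [ 438.2 -111.6  184.5] jaw 84.6 q7 1.62 F [ 0.2 -0.4  0.2] g 75.1
cone (0.63, [array([ 439.4, -107.1]), array([37.8, 44.6]), np.float64(83.9)])
tile [ 51.7 338.1] 0.58 [ 554.3 -440.8    0. ]
burner [158.  294.4] 0.97 [ 502.5 -271.1    0. ]
cone_center [312.  229.3] 0.63 [ 441.2 -108.6   35. ]
tallmould_center [605.  355.2] 0.83 [638.4 250.4  33. ]
tin_center [ 52.  340.6] 0.86 [ 540.3 -411.4   30. ]
tin_center [157.6 293.3] 0.27 [ 488.9 -256.2   30. ]
slab (0.57, [array([571. ,  -7.8]), array([103.4,  55.6]), np.float64(83.8)]) (0.81, [array([572.5,  -8.9]), array([139.8, 100.1]), np.float64(84.7)])
mould_center [313.8 235.5] 0.55 [572.   -2.8  44. ]
cone_center [362.3 299.6] 0.49 [ 439. -103.   35.]
```

View pics/w6.png

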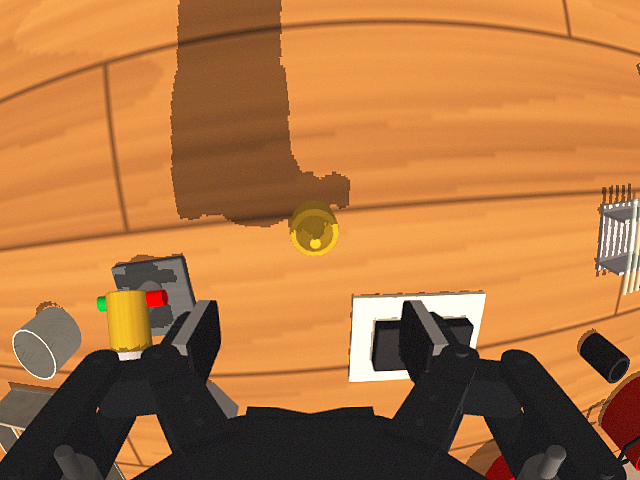

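Cone at (314,228) in the picture, about (440.5,-107.5). Slab and mould sit on the tile at right. Descend on the cone.

{"name": "jog_arm", "arguments": {"translation": [[2,4,-25],[2,4,-55],[2,4,-85],[2,4,-112],[2,4,-132],[2,4,-148],[2,4,-160],[2,4,-169],[2,4,-176],[2,4,-180],[2,4,-180],[2,4,-180]], "turn": [0,0,0,0,0,0,0,0,0,0,0,0]}}

```text
clock: 21.88
position: [0.4405, -0.1077, 0.0049]
ee_rot: [0.045, 0.999, 0.006, -0.001]
ft_force: [-0.1, -0.5, 0.1]
grip_width: 0.875
```

{"name": "jog_arm", "arguments": {"translation": [[0,0,0],[0,0,0],[0,0,0],[0,0,0],[0,0,0],[0,0,0],[0,0,0],[0,0,0]], "turn": [0,0,0,0,0,0,0,0], "grip": 30, "grip_force": 70}}

```text
clock: 22.55
position: [0.441, -0.1075, 0.0057]
ee_rot: [0.045, 0.999, 0.007, -0.001]
ft_force: [-4.2, 0.8, 10.2]
grip_width: 0.454
```

{"name": "jog_arm", "arguments": {"translation": [[0,0,8],[0,0,25],[0,0,50],[0,0,80],[0,0,105],[5,2,125],[14,6,130],[28,11,130],[44,18,130],[60,24,130],[76,31,130],[92,37,130]], "turn": [0,0,0,0,0,0,0,0,0,0,0,0]}}

```text
clock: 23.55
position: [0.5336, -0.0695, 0.1345]
ee_rot: [0.045, 0.999, 0.007, -0.001]
ft_force: [0.7, -0.4, -2.7]
grip_width: 0.448
```

{"name": "jog_arm", "arguments": {"translation": [[14,5,0],[30,11,0],[46,18,0],[62,24,0],[78,30,0],[94,36,0],[110,42,0],[122,47,0],[130,50,0],[130,50,0],[130,50,0],[130,50,0]], "turn": [0,0,0,0,0,0,0,0,0,0,0,0]}}

```text
clock: 24.55
position: [0.6629, -0.0202, 0.134]
ee_rot: [0.045, 0.999, 0.006, -0.002]
ft_force: [0.2, -0.4, -2.8]
grip_width: 0.446
```

{"name": "jog_arm", "arguments": {"translation": [[0,0,-15],[0,0,-35],[0,0,-55],[0,0,-70],[0,0,-80],[0,0,-90],[0,0,-90],[0,0,-90]], "turn": [0,0,0,0,0,0,0,0]}}

```text
clock: 25.22
position: [0.6628, -0.0203, 0.0442]
ee_rot: [0.045, 0.999, 0.006, -0.002]
ft_force: [0.8, 0.4, -2.8]
grip_width: 0.449
```

```bash
python3 - <<'E'
from h import *
st();c=cam('wrist');save(c,'w7')
print(rect(c,'tile',.008),rect(c,'cone_center',.08));pts(c,dict(tile=0,cone_center=.075,mould_center=.044,slab_center=.018))
t=np.radians(-5.5);X=np.array([np.cos(t),np.sin(t)]);Y=np.array([-X[1],X[0]]);T=np.array([574.5,-10.3])
for s in(1,-1): print('exp far corners',proj(c,[*(T+50*X+s*70*Y)/1000,.008]).round(1))
E
```

```text
t 25.2167 pos [662.8 -20.3  44.2] jaw 84.8 q7 1.69 F [ 0.8  0.4 -2.8] g 38.4
(0.8, [array([574.8, -10.9]), array([140. ,  99.6]), np.float64(84.7)]) (0.59, [array([659.7, -20.1]), array([38.7, 58. ]), np.float64(70.3)])
cone_center [310.7 350. ] 0.77 [663.4 -20.9  75. ]
mould_center [313.5  95.7] 0.67 [575.3 -11.5  44. ]
exp far corners [448.5 207. ]
exp far corners [176.  205.8]
```

View pics/w7.png

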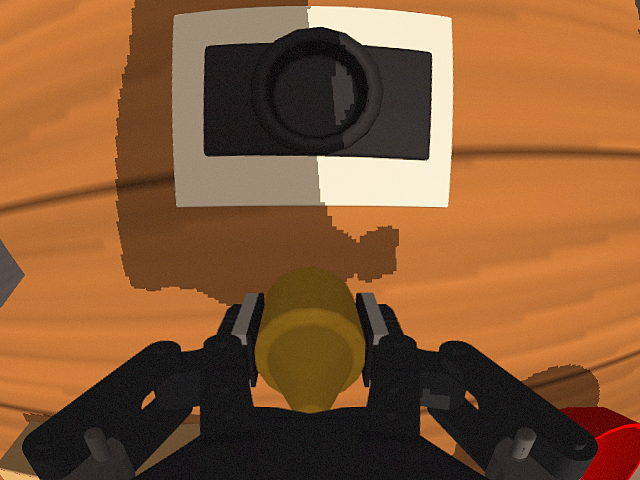

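Picture shows tile far edge at rows 206–208 (as predicted), mould and slab on it, cone upright in the jaws. Measure slab/mould centring from it.

```bash
python3 - <<'E'
from h import *
c=cam('wrist')
for l in('slab_center','tile'):
  for r in manip.outline_of(c,l)[:1]: print(l,r['confidence'],r['extent'])
for n,p,z in(('slab',(204,155),.028),('slab',(429,159),.028),('slabfar',(206,46),.028),('slabfar',(432,54),.028),('tile',(176,206),.008),('tile',(449,207),.008),('tile',(173,14),.008),('tile',(452,17),.008),('mould rim L',(255,95),.06),('R',(378,95),.06)): print(n,(atz(c,p,z)*1000).round(1))
hsv=c['frame'][0:200,180:450,::-1];cv2.imwrite('pics/w7b.png',cv2.resize(hsv,None,fx=2.9,fy=2.9,interpolation=cv2.INTER_CUBIC))
E
```

```text
slab_center 0.47 [635.6, 0.0, 640.0, 14.3]
tile 0.92 [172.5, 5.5, 450.7, 208.2]
slab [594.1 -60.5  28. ]
slab [604.4  38.   28. ]
slabfar [545.7 -54.9  28. ]
slabfar [557.  43.  28.]
tile [618.1 -84.7   8. ]
tile [631.4  55.2   8. ]
tile [518.9 -75.8   8. ]
tile [532.   63.9   8. ]
mould rim L [575.  -31.5  60. ]
R [578.5  10.2  60. ]
```

{"name": "jog_arm", "arguments": {"translation": [[1,1,-8],[1,1,-18],[1,1,-26],[1,1,-32],[1,1,-36],[1,1,-38],[1,1,-39],[1,1,-39]], "turn": [0,0,0,0,0,0,0,0]}}

```text
clock: 26.38
position: [0.6636, -0.0193, 0.0059]
ee_rot: [0.045, 0.999, 0.007, -0.002]
ft_force: [-6.3, 1.0, 6.3]
grip_width: 0.449
```

{"name": "jog_arm", "arguments": {"translation": [[0,0,0],[0,0,0],[0,0,0],[0,0,0],[0,0,12],[0,0,35],[0,0,65],[0,0,100],[0,-5,130],[0,-20,155],[-2,-40,175],[-4,-60,180]], "turn": [0,0,0,0,0,0,0,0,-5,-12,-19,-26], "grip": 80}}

```text
clock: 27.38
position: [0.6612, -0.0799, 0.1912]
ee_rot: [0.271, 0.962, 0.008, 0.002]
ft_force: [-0.3, -1.2, 0.3]
grip_width: 0.939
```

{"name": "jog_arm", "arguments": {"translation": [[-2,-20,0],[-4,-40,0],[-6,-60,0],[-8,-80,0],[-10,-100,0],[-12,-120,0],[-14,-140,0],[-16,-155,0],[-18,-165,0],[-18,-168,0],[-18,-168,0]], "turn": [-5,-10,-15,-20,-25,-28,-28,-28,-28,-28,-28]}}

```text
clock: 28.3
position: [0.6431, -0.2485, 0.1916]
ee_rot: [0.496, 0.868, 0.007, 0.004]
ft_force: [-0.5, -0.3, -0.4]
grip_width: 0.936
```

```bash
python3 - <<'E'
from h import *
st();c=cam('wrist');save(c,'w8')
print(rect(c,'block_center',.055));pts(c,dict(tile=0,cone_center=.035,block_center=.0275,burner=0))
c=cam('top');pts(c,dict(mould_center=.044,cone_center=.035))
E
```

```text
t 28.3 pos [ 643.1 -248.5  191.6] jaw 30.5 q7 1.12 F [-0.5 -0.3 -0.4] g 80.0
(0.61, [array([ 640.6, -239.5]), array([44.1, 51.5]), np.float64(31.3)])
cone_center [464.4  12.9] 0.94 [664.2 -18.7  35. ]
block_center [307.6 214.4] 0.59 [ 641.2 -243.    27.5]
burner [166.8 159.6] 0.65 [ 503.6 -267.9   -0. ]
mould_center [316.  233.2] 0.87 [576.9  -7.4  44. ]
cone_center [316.  237.5] 0.62 [569.2  -7.6  35. ]
cone_center [318.4 193.8] 0.54 [662.9 -13.1  35. ]
```

View pics/w8.png

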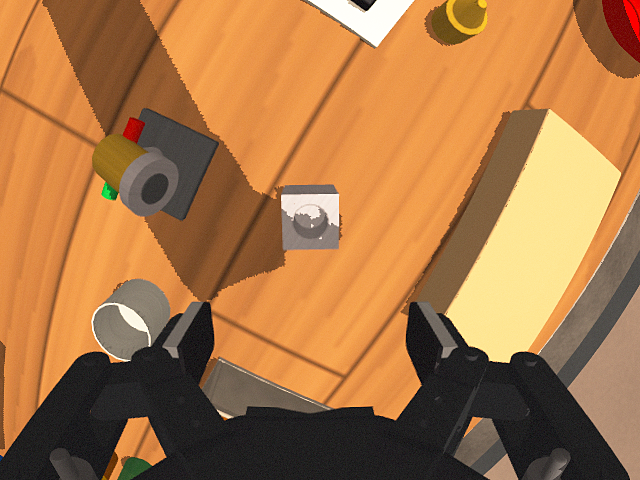

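Block top face at (283–339, 194–249) px, i.e. centre (642,-243), sides at 31.3°. Cone stands at (664,-19), as intended. Descend and grip.

{"name": "jog_arm", "arguments": {"translation": [[-1,5.5,-25],[-1,5.5,-55],[-1,5.5,-85],[-1,5.5,-112],[-1,5.5,-135],[-1,5.5,-152],[-1,5.5,-165],[-1,5.5,-173],[-1,5.5,-178],[-1,5.5,-181],[-1,5.5,-181],[-1,5.5,-181]], "turn": [1,1,1,1,1,1,1,1,1,1,1,1]}}

```text
clock: 29.75
position: [0.6428, -0.2422, 0.011]
ee_rot: [0.488, 0.873, 0.007, 0.005]
ft_force: [-0.2, 0.4, 0.2]
grip_width: 0.939
```

{"name": "jog_arm", "arguments": {"translation": [[0,0,0],[0,0,0],[0,0,0],[0,0,0],[0,0,0],[0,0,0],[0,0,0],[0,0,0]], "turn": [0,0,0,0,0,0,0,0], "grip": 34, "grip_force": 70}}

```text
clock: 30.42
position: [0.6432, -0.2425, 0.0119]
ee_rot: [0.488, 0.873, 0.007, 0.005]
ft_force: [-0.9, 0.1, 5.7]
grip_width: 0.512
```

{"name": "jog_arm", "arguments": {"translation": [[0,0,8],[0,0,25],[0,0,50],[0,0,75],[-5,6,90],[-12,16,95],[-20,30,95],[-30,45,95],[-40,60,95],[-50,75,95],[-60,90,95],[-68,103,95]], "turn": [0,0,0,0,-3,-6,-10,-15,-20,-25,-30,-35]}}

```text
clock: 31.42
position: [0.574, -0.1383, 0.1067]
ee_rot: [0.729, 0.684, 0.005, 0.006]
ft_force: [0.6, 1.0, -3.7]
grip_width: 0.507
```

{"name": "jog_arm", "arguments": {"translation": [[0,0,0],[0,0,0],[0,0,0]], "turn": [-2,-2,-2]}}

```text
clock: 31.67
position: [0.5738, -0.1381, 0.1067]
ee_rot: [0.741, 0.672, 0.005, 0.006]
ft_force: [-0.3, -0.3, -4.9]
grip_width: 0.507
```

```bash
python3 - <<'E'
from h import *
st();c=cam('wrist');save(c,'w9');z=manip.get_obs()['position'][2]
print(rect(c,'block_center',z+.046),rect(c,'tile',.008));pts(c,dict(tile=0,cone_center=.035,block_center=z+.018))
E
```

```text
t 31.6667 pos [ 573.8 -138.1  106.7] jaw -5.6 q7 0.42 F [-0.3 -0.3 -4.9] g 43.3
(0.58, [array([ 574.5, -126.1]), array([58.2, 43.3]), np.float64(84.5)]) None
cone_center [437.4  51.5] 0.6 [663.  -19.8  35. ]
block_center [308.3 329.5] 0.92 [ 573.4 -137.7  124.8]
```

View pics/w9.png

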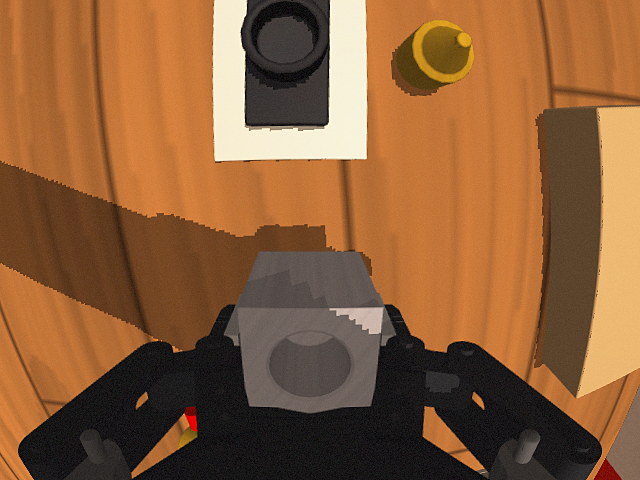

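Block held square (84.5° vs tile 84.5°), tile near corners at (215,161),(367,160). Place it at (564.5,-122).

{"name": "jog_arm", "arguments": {"translation": [[-4,7,-5],[-8,14,-15],[-9,16,-30],[-9,16,-45],[-9,16,-58],[-9,16,-70],[-9,16,-78],[-9,16,-85],[-9,16,-90],[-9,16,-90],[-9,16,-90]], "turn": [0,0,0,0,0,0,0,0,0,0,0]}}

```text
clock: 32.88
position: [0.5651, -0.1231, 0.0168]
ee_rot: [0.741, 0.671, 0.005, 0.007]
ft_force: [0.4, -0.4, -4.3]
grip_width: 0.507
```

```bash
python3 - <<'E'
from h import *
st();c=cam('wrist');save(c,'w10');z=manip.get_obs()['position'][2]
print(rect(c,'block_center',z+.044),rect(c,'tile',.008));pts(c,dict(tile=0,block_center=z+.016))
E
```

```text
t 32.8833 pos [ 565.1 -123.1   16.8] jaw -5.7 q7 0.47 F [ 0.4 -0.4 -4.3] g 43.3
(0.59, [array([ 565.9, -112.3]), array([59., 44.]), np.float64(84.1)]) (0.75, [array([572.5, -35.1]), array([ 91.4, 100.2]), np.float64(84.7)])
block_center [308.6 324.9] 0.69 [ 565.  -121.7   33.1]
```

View pics/w10.png

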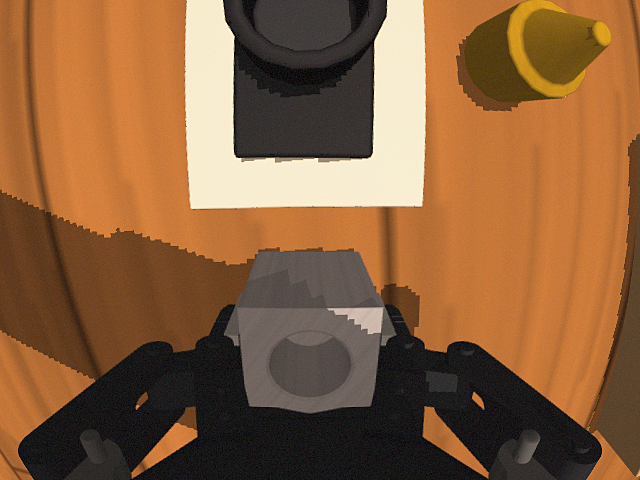

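Tile edge at row 208 (cols 190–424), block's lower edge at row 252 centred at col 306: well aligned, gap ≈ 20 mm. Lower and release.

{"name": "jog_arm", "arguments": {"translation": [[0,0.5,-2],[0,0.5,-4],[0,0.5,-5],[0,0.5,-6],[0,0.5,-6]], "turn": [0,0,0,0,0]}}

```text
clock: 33.55
position: [0.5653, -0.1222, 0.0118]
ee_rot: [0.741, 0.671, 0.006, 0.006]
ft_force: [-5.0, 2.1, 8.9]
grip_width: 0.505
```

{"name": "jog_arm", "arguments": {"translation": [[0,0,0],[0,0,0],[0,0,0],[0,0,0],[0,0,12],[0,0,35],[0,0,65],[0,0,100],[0,0,130],[-5,5,155],[-15,15,175],[-25,25,185]], "turn": [0,0,0,0,0,0,0,0,0,0,0,0], "grip": 80}}

```text
clock: 34.55
position: [0.5408, -0.0983, 0.2]
ee_rot: [0.742, 0.67, 0.007, 0.007]
ft_force: [-0.1, 0.6, 0.0]
grip_width: 0.942
```

{"name": "jog_arm", "arguments": {"translation": [[-15,0,10],[-35,-5,20],[-60,-10,30],[-60,-10,40],[-60,-10,40],[-60,-10,40]], "turn": [0,0,0,0,0,0]}}

```text
clock: 35.05
position: [0.4813, -0.1078, 0.2406]
ee_rot: [0.742, 0.671, 0.009, 0.007]
ft_force: [-0.7, 1.4, 0.2]
grip_width: 0.933
```

```bash
python3 - <<'E'
from h import *
st()
V=dict(tile=0,slab_center=.018,mould_center=.044,cone_center=.035,block_center=.0275,tallmould_center=.033,tin_center=.03)
for n in('top','scene','wrist'):
    c=cam(n);save(c,n+'F');print(n);pts(c,V)
    if n=='top':print(rect(c,'tile',.008),rect(c,'slab_center',.028),rect(c,'block_center',.055))
    f=c['frame'][:,:,::-1]
    if n=='scene': cv2.imwrite('pics/sF.png',cv2.resize(f[150:420,150:460],None,fx=2.2,fy=2.2))
E
```

```text
t 35.05 pos [ 481.3 -107.8  240.6] jaw -5.8 q7 -0.0 F [-0.7  1.4  0.2] g 79.7
top
tile [318.3 238.6] 0.77 [572.1 -13.5   0. ]
slab_center [315.7 238. ] 0.75 [570.7  -7.4  18. ]
mould_center [316.4 235.9] 0.79 [571.2  -8.2  44. ]
cone_center [321.7 195.5] 0.56 [659.2 -20.1  35. ]
block_center [370.2 243.4] 0.67 [ 557.6 -122.5   27.5]
block_center [192.1 205. ] 0.24 [639.8 253.7  27.5]
tallmould_center [191.8 205.2] 0.85 [638.2 253.1  33. ]
tallmould_center [190.9 281.8] 0.27 [477.2 250.8  33. ]
(0.67, [array([572.5,  -9. ]), array([140.1, 100.5]), np.float64(84.8)]) (0.6, [array([571. ,  -8.3]), array([97.2, 51.3]), np.float64(84.2)]) (0.7, [array([567.2,  -6.7]), array([96.8, 50.5]), np.float64(83.9)])
scene
tile [328.4 274.3] 0.58 [575.6 -13.1   0. ]
slab_center [326.9 268. ] 0.64 [572.4 -14.9  18. ]
mould_center [328.8 255.1] 0.95 [565.5  -0.8  44. ]
block_center [291.  286.3] 0.74 [ 565.2 -124.4   27.5]
block_center [224.7 317.1] 0.39 [ 534.3 -280.    27.5]
tallmould_center [418.6 227. ] 0.7 [646.6 256.6  33. ]
tin_center [168.6 358.9] 0.77 [ 546.8 -415.5   30. ]
wrist
mould_center [392.1 101.5] 0.74 [570.8 -11.3  44. ]
mould_center [478.1 109.2] 0.19 [658.3 -20.2  44. ]
cone_center [477.8 105.7] 0.64 [662.8 -16.2  35. ]
block_center [392.3 218.4] 0.61 [ 567.2 -125.5   27.5]
```

View pics/sF.png

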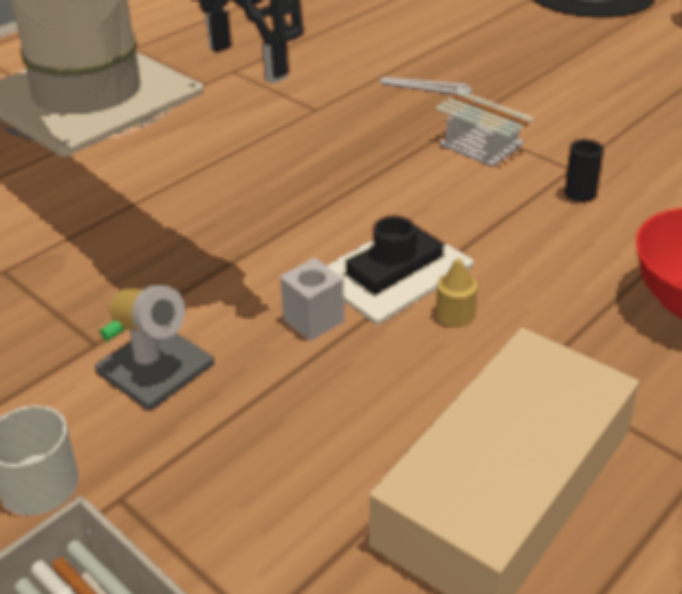

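View pics/topF.png

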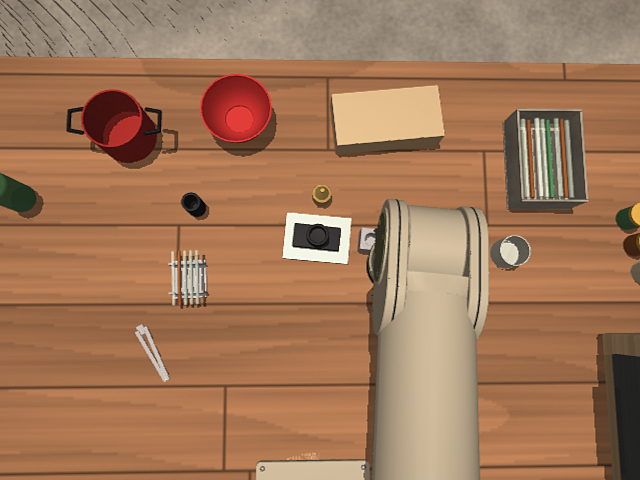

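Everything stands as asked: slab and mould centred on the tile at about (317,236) px, cone behind the tile at (321,194), block beside it at (369,240), and the bystanders unmoved.

```bash
python3 -c "
from workcell import manip
print(manip.hand_in())"
```

```text
the job is handed in; nothing more can be done
None
```

The job is done and handed in at about 35 s. I placed the slab on the tile, then the squat mould on the slab, then the cone behind the tile, then the block on the burner side.

**Slab:** it lies about 2 mm off the tile's middle along its length and about 0.6° off parallel.

**Squat mould:** it stands about 2 mm off the slab's middle, and within about 1 mm of the tile's.

**Cone and block:** the gap to the tile was about 19 mm for the cone and 20 mm for the block. These come from the tool position at release and the tile's measured edges. The block was within about 0.5° of square with the tile just before I lowered it.

**Last pictures:** all four stand upright. The tall mould and the tin are where they were at the start, and the gripper is clear of everything.

**Disagreements in the last checks:**
- Single network points differed by 3–10 mm between cameras, for example mould y from -1 to -11 mm. I trusted the close wrist views and outlines more.
- The last top-view outline for the block landed on the slab, because the arm half hid the block, so I ignored it.
- In the last set the network found the tin only in the scene view. The top picture still shows it at its starting position.

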